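# Tighten the window ring of a cold-chain temperature logger with the two-pin key

### The arm

A 6-joint arm with a two-finger parallel gripper is mounted at the origin on a cart in front of the work surface, level with it; the furniture and walls round the work are solid. World frame = base frame: x ahead of the robot, y to its left, z up, the work surface at z = 0. Lengths are in mm, angles in rad, forces in N, time in s.
With the tool pointing down it reaches from about 375 to 925 mm from the base axis. Payload 5.7 kg.
Tool frame: the origin (TCP) lies between the finger pads; the fingertips stand 8 mm ahead of it and the grasp point (between the pads) lies 11 mm behind it (env.tip_extent is the distance from the TCP to the fingertips, in mm); z points along the fingers, y is the line along which they close (so a half turn about z gives the same grasp; the last joint's range is limited). The gripper opens to 88 mm and grips with 3 to 60 N. Pads are 20 mm wide; open, the fingers measure 115 mm over their backs; the gripper's body (75 mm by 178 mm) begins 61 mm behind the grasp point.
Start: joints at [1.108, 0.359, 1.51, -0, 1.272, -0.115], TCP at [204.49, 564.045, 230.623] pointing down, gripper open.
Joint ranges: [-2.97, 2.97], [-1.01, 2.36], [0.21, 2.38], [-0.96, 4.11], [0.2, 2.71], [-2.98, 2.98]. Speed limits (rad/s): [2.39, 2.39, 3.14, 3.14, 3.14, 3.14].

### API

Orientations are given as a rotation vector (axis times angle).
In Python, from plant import env, eoat, solver, imaging, order gives the robot as it stands. Calls block until the motion is done:
- env.move_ptp(position, orientation): joint-space move of the TCP to a pose.
- env.move_linear(position, rotation=None, v=150, contact_N=None): straight line of the TCP; rotation=None keeps the orientation; v is the mean speed in mm/s. With contact_N (N) it stops when the force on the tool has changed by that much, and returns True; else False.
- env.set_joints(angles): joint-space move.
- eoat.grip(opening, effort=None): finger opening in mm; effort is the grip in N (None keeps the last); returns when the fingers have stopped.
- env.wait(seconds).
- solver.inverse_kinematics(position, orientation): joint angles nearest the present ones, or None.
- imaging.capture(name): name is "scene" or "top" or "wrist"; returns the picture (480x640x3 uint8, red, green, blue); there is no depth.
- imaging.camera_model(name): a dict with "fovy" (degrees; the focal length in pixels is half the picture's height over the tangent of half this angle, whatever the lens; pixels are square), "cx", "cy" (the principal point, pixels), "k1" (the pictures are not rectified: a ray, as slopes to the right and down, at radius r is drawn at 1 + k1 r^2 times it, then the intrinsics apply), "R" (3x3) and "t" (3): a world point X has camera coordinates R X + t; the wrist camera has in their place "tool_from_camera" (4x4, takes a point from camera to tool coordinates, whose origin is the TCP and whose axes are the flange's). Camera axes: x right, y down, z forward; pixel columns grow to the right and rows downward; lengths in mm; the calibration is good to about 2 mm. A picture is of the moment at which its call begins: read the wrist's pose just before it. camera_model takes no time and is no camera call.
A pose or a line that the arm cannot do raises env.MotionError and nothing moves.
- order.job_done(): hands the job in; it is judged then, once.
Readings, each from a call of its own:
- env.get_time(): time.
- env.get_joint_positions(): joint angles.
- env.get_joint_vel(): joint speeds.
- env.get_joint_efforts(): joint torques, N m.
- env.get_position(): TCP position.
- env.get_tcp_rot(): TCP orientation.
- env.get_ft_force(): force on the tool from outside, world axes, zero at the start.
- env.get_moment(): the same for the moment, N m.
- env.get_width(): finger opening in mm.
- env.get_gripper_force(): force on a finger pad.
Only numpy, scipy, OpenCV 4.12 (cv2) and the standard library are available. Lean on these libraries where they do the work, as an engineer would, in place of code of your own. Each camera call takes 0.05 s, during which the arm holds its last target. There are 200 camera calls.

### The job

The battery of the round temperature logger has been changed and its window ring is only finger-tight. Take the two-pin key from its stand, set both pins fully into two opposite holes of the ring before turning anything, and turn the ring clockwise until it is home against its stop, never pushing or twisting on the logger with more than 25 N. Then put the key back upright in its stand, fully down in both holes, and leave everything else where it is.

Things in the scene. Friction and masses are not known exactly. Their poses are not given: they have to be found in the camera images.
- pin_key: Two-pin key, 160 g. Origin: centre of the underside of its steel bar; x along the bar, z up. Bar 78 x 16 x 6 mm; two 5 mm pins (bevelled 1 mm) at x = +31 and -31 mm reach to z = -6 mm. Above: hub 28 mm wide up to z = 12 mm, then a flat orange grip 44 mm wide along x, 13 mm thick along y, up to z = 58 mm. Grip it across the 13 mm, about z = 36 mm.
- key_stand: Blue block on a dark foot plate, fixed. Origin on the table under its centre; x along its length. Foot 118 x 50 mm, block 92 x 38 mm. The key starts and ends here: pins in the two holes, bar flat on the block's top, key's x along the stand's x (either way round).
- stand_top (a point): Centre of the stand block's top face, 26 mm above the table, axes as the stand. Two blind holes, 9.5 mm wide and 12 mm deep, at x = +31 and -31 mm.
- logger: White round temperature logger, 94 mm across, in a grey cradle 128 x 112 mm, fixed. Origin on the table under its centre, z up. On its top lies the aluminium window ring: 84 mm outside, 47 mm inside, 10 mm high, round a clear pane 5.5 mm below the ring's face. The ring lies on a soft gasket and sinks about 1 mm per 6 N: press with a few newtons only.
- ring_centre (a point): Centre of the ring's face, on its turning axis, 52 mm above the table; does not turn with the ring. Six holes, 7.6 mm wide, 10 mm deep, every 60 degrees at 31 mm radius. Their bearing differs each time and no reading gives it: look, or rest the pins lightly on the face (bar 6 mm above it) and turn the key, at most 60 degrees, until they drop in (bar on the face).
- clamp_ring (a joint): Turn of the ring, rad: 0 at its stop (home), -0.75 to -0.45 at the start; grows as the ring turns clockwise seen from above. Running torque about 0.2 N m; the ring's mounting gives about 8 N m per rad in twist, so past the stop the key still turns and the pin force climbs from about 10 N to 25 N within 0.05 rad. Pins resting on the face with under 5 N do not drag the ring.
- vial_1: Vial with red band, 22 x 41 mm, standing among the other vials, a bystander.
- vial_4: Larger vial with green band, 27 x 51 mm, standing, a bystander.
- vaccine_carton: Small open dark blue carton, 30 x 54 x 76 mm, standing behind the logger, a bystander.
- tally_counter: Grey hand tally counter, 62 x 47 x 21 mm, a bystander.
- peel_pack_4: Sealed peel pack with a syringe, 47 x 176 x 15 mm, lying towards the robot, a bystander.

How it is judged (in metres and radians):
On the way, in this order (a step that is already met when the one before it is completed fails the run):
1. both pins of the key are fully in the ring's holes, the bar flat on the ring, the ring not yet turned home (horizontal distance between pin_key and ring_centre below 0.003 m and z of pin_key in the frame of ring_centre below 0.002 m and angle between pin_key's own z axis and vertical below 0.06 rad and value of joint clamp_ring below -0.35 rad), for 0.2 s.
2. the ring is turned home with the key still in it (value of joint clamp_ring above -0.04 rad and horizontal distance between pin_key and ring_centre below 0.004 m and z of pin_key in the frame of ring_centre below 0.003 m), for 0.2 s.
At the end, for the whole second after the job is handed in: The ring is home (within 0.04 rad of its stop) and the released key stands upright in its stand, pins in both holes, bar down on the block within 2 mm, at rest (value of joint clamp_ring above -0.04 rad and horizontal distance between pin_key and stand_top below 0.004 m and z of pin_key in the frame of stand_top below 0.002 m and angle between pin_key's own z axis and vertical below 0.08 rad and linear speed of pin_key below 0.02 m/s); the robot touches nothing.
It fails at once if the key pushes or twists on the logger with more than 25 N (contact force between pin_key and logger above 25 N).
It fails at once if the ring is turned while the pins are not in the holes (z of pin_key in the frame of ring_centre above 0.004 m and (velocity of joint clamp_ring above 0.2 rad/s or velocity of joint clamp_ring below -0.2 rad/s)).
It fails at once if the robot itself presses on the logger with more than 10 N (contact force between any of the fingers, the arm and logger above 10 N).
It fails at once if a bystander is pushed more than 20 mm (distance of any of vial_1, vial_4, vaccine_carton, tally_counter, peel_pack_4 from where it was at the start of the episode above 0.02 m).
It also fails if it takes over 72 s, if anything falls off the work surface, if the arm or the gripper's body presses on something with over 40 N, if the wrist force passes 120 N, or if a joint passes its speed limit or range.

## Working session

There is one attempt and no reset: what is moved stays moved. The work goes in short steps, each a Python script; the robot and the scene stay as the last script left them, time stands still between calls to the robot, and variables do not carry over. Pictures are saved under pics/ and viewed, at most 10 in all, crops included, and the job is handed in when it is done.

```bash
ls; mkdir -p pics
cat > h.py <<'E'
import numpy as np, cv2
from scipy.spatial.transform import Rotation as Ro
from plant import env,eoat,solver,imaging,order
def cap(n):
    p=np.array(env.get_position());r=np.array(env.get_tcp_rot());im=imaging.capture(n);m=imaging.camera_model(n)
    if n=='wrist':
        T=np.array(m['tool_from_camera']);W=Ro.from_rotvec(r).as_matrix()
        Rc=W@T[:3,:3];c=W@T[:3,3]+p
    else:
        R=np.array(m['R']);Rc=R.T;c=-R.T@np.array(m['t'])
    return im,dict(Rc=Rc,c=c,f=240/np.tan(np.radians(m['fovy'])/2),cx=m['cx'],cy=m['cy'],k1=m['k1'])
def cast(m,uv,z):
    uv=np.atleast_2d(np.asarray(uv,float))
    d=np.array([(uv[:,0]-m['cx'])/m['f'],(uv[:,1]-m['cy'])/m['f']]).T
    s=d.copy()
    for _ in range(20): s=d/(1+m['k1']*(s**2).sum(1,keepdims=True))
    ray=np.c_[s,np.ones(len(s))]@m['Rc'].T
    return m['c']+ray*((z-m['c'][2])/ray[:,2:])
def proj(m,X):
    q=(np.atleast_2d(X)-m['c'])@m['Rc'];s=q[:,:2]/q[:,2:]
    s=s*(1+m['k1']*(s**2).sum(1,keepdims=True));return s*m['f']+[m['cx'],m['cy']]
def save(n,im): cv2.imwrite('pics/'+n+'.png',im[...,::-1])
def rot(yaw): # tool down, tool y axis at world angle yaw
    y=np.array([np.cos(yaw),np.sin(yaw),0]);z=np.array([0,0,-1.]);x=np.cross(y,z)
    return Ro.from_matrix(np.c_[x,y,z]).as_rotvec()
E
python3 - <<'E'
from h import *
a,m=cap('top');b,m2=cap('scene')
save('top',a);save('scene',b);print(m,m2);print(env.get_time(),env.get_tcp_rot())
print(imaging.camera_model('wrist'))
E
```

```text
pics
{'Rc': array([[-0.01099206, -0.98535957,  0.17013432],
       [-0.99989922,  0.00930262, -0.01072404],
       [ 0.00898435, -0.17023506, -0.98536253]]), 'c': array([412.13079793, 261.21919072, 918.24881068]), 'f': np.float64(501.81466983503026), 'cx': 320.8973818586036, 'cy': 240.53111962811045, 'k1': -0.1007986216204803} {'Rc': array([[ 0.69417284, -0.44376366,  0.56674322],
       [-0.71947242, -0.4037073 ,  0.56513703],
       [-0.0219889 , -0.80005889, -0.59951835]]), 'c': array([  29.50997051, -279.75428693,  643.81868831]), 'f': np.float64(556.4659493482234), 'cx': 325.74197872829694, 'cy': 242.93338434619912, 'k1': -0.1255627078891723}
0.1 [-5.43555365e-01 -3.09374199e+00  2.48908951e-03]
{'fovy': 58.490361954412606, 'cx': 322.3294049737293, 'cy': 236.12138044078387, 'k1': -0.06191728494647789, 'tool_from_camera': array([[ 1.43280123e-04, -9.65223274e-01, -2.61426873e-01,
         6.99977659e+01],
       [ 9.99999969e-01,  8.51902397e-05,  2.33535732e-04,
        -1.21032928e+00],
       [-2.03143106e-04, -2.61426899e-01,  9.65223257e-01,
        -1.55326370e+02],
       [ 0.00000000e+00,  0.00000000e+00,  0.00000000e+00,
         1.00000000e+00]])}
```

View pics/top.png

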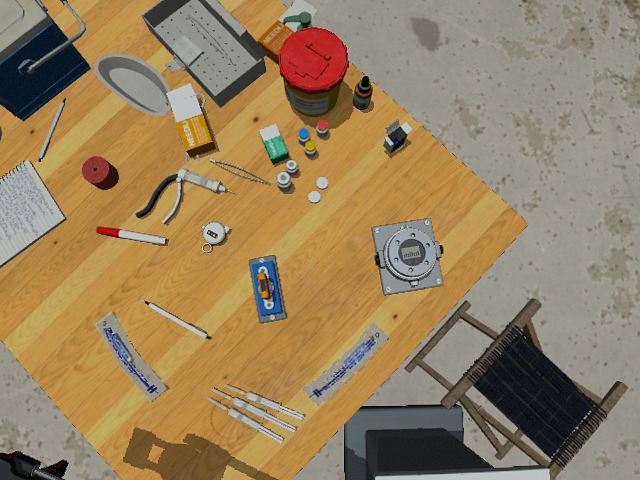

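View pics/scene.png

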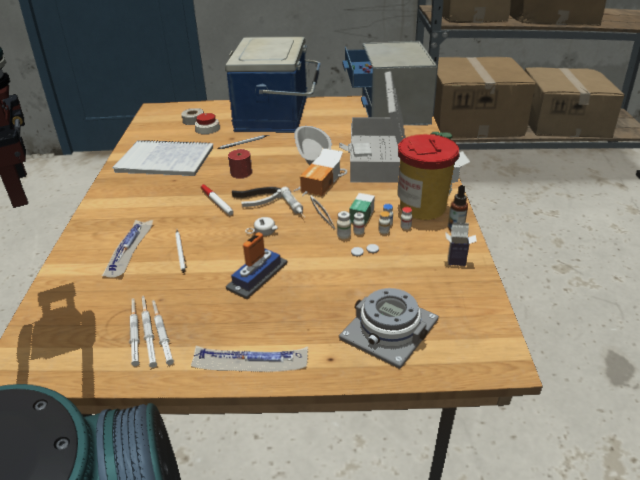

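The top view shows the stand with the key at about (267,289) and the logger at about (408,257). Nothing stands close to either. I'll compute rough poses and view each with the wrist camera.

Run:
```python
from h import *
a,m=cap('top')
hsv=cv2.cvtColor(a,cv2.COLOR_RGB2HSV)
bl=cv2.inRange(hsv,(100,120,60),(125,255,255)); k=np.zeros_like(bl);k[245:330,240:295]=bl[245:330,240:295]
c=np.vstack(cv2.findContours(k,0,2)[0]);r=cv2.minAreaRect(c);P=cast(m,cv2.boxPoints(r),26);s=P.mean(0)
e=max([P[1]-P[0],P[2]-P[1]],key=np.linalg.norm);ys=np.arctan2(e[1],e[0])
L=cast(m,[[408,255]],52)[0]
print(s,ys,np.linalg.norm(P[1]-P[0]),np.linalg.norm(P[2]-P[1]),L)
for n,p in (('ws',s),('wl',L)):
    yaw=ys+np.pi/2 if n=='ws' else np.arctan2(p[1],p[0])+np.pi/2
    best=None
    for q in (yaw,yaw+np.pi):
        j=solver.inverse_kinematics([p[0],p[1],200],rot(q))
        print(n,q,j)
        if j is not None and (best is None or abs(j[5])<best[0]): best=(abs(j[5]),j,q)
    env.set_joints(best[1]);env.wait(.3);im,mm=cap('wrist');save(n,im)
    np.savez(n,im=im,**mm)
    print(best[2],env.get_position(),proj(mm,[p]),env.get_time())
w=np.hstack([cv2.imread('pics/ws.png')[:, 120:520],cv2.imread('pics/wl.png')[:,120:520]]);cv2.imwrite('pics/w2.png',w)
```

```text
[482.28380436 349.79820387  26.        ] -2.9598303274526767 39.55205041529001 92.70209885259868 [534.54353945  99.5211051   52.        ]
ws -1.3890340006577802 [ 5.11596137e-01  3.81233666e-01  1.55675896e+00 -8.88178420e-16
  1.20360003e+00  1.90063014e+00]
ws 1.752558652932013 [ 0.51159614  0.38123367  1.55675896  0.          1.20360003 -1.24096252]
1.752558652932013 [481.92600526 350.31314061 200.07857719] [[323.51982591 213.80203106]] 1.825
wl 1.7548684210650873 [ 5.70129627e-02  3.09324049e-01  1.67009873e+00 -4.44089210e-16
  1.16216987e+00 -1.69785546e+00]
wl 4.89646107465488 [ 5.70129627e-02  3.09324049e-01  1.67009873e+00 -8.88178420e-16
  1.16216987e+00  1.44373720e+00]
4.89646107465488 [534.50726553  99.6343347  199.97940679] [[320.22444469 222.56125553]] 4.4583
```

View pics/w2.png

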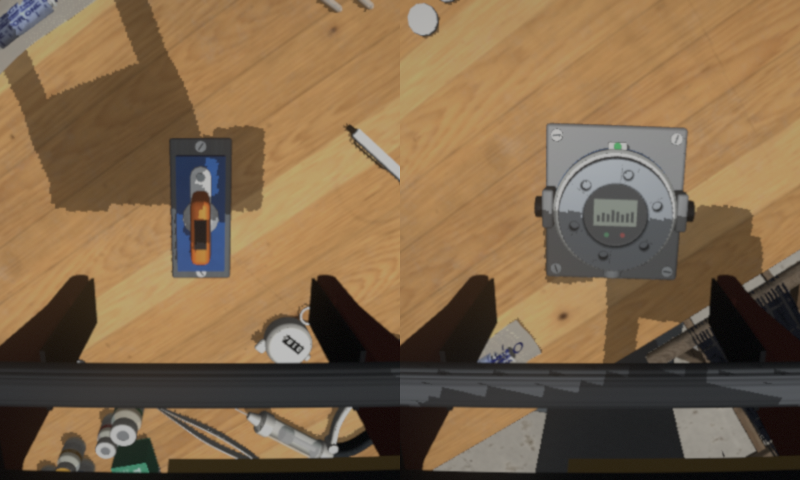

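The left half shows the key in the stand: block centre near (200,210), orange grip near (200,230) in the crop. The right half shows the ring with six clear holes: (586,185), (629,175), (657,206), (644,246), (603,256) and (574,226). I'll refine both by mask and blob.

```bash
cat >> h.py <<'E'
def holes(im,m,guess,z=52.,c0=None,verbose=True):
    g=cv2.cvtColor(im,cv2.COLOR_RGB2GRAY);big=cv2.GaussianBlur(g,(0,0),.8)
    bh=cv2.morphologyEx(big,cv2.MORPH_BLACKHAT,cv2.getStructuringElement(2,(17,17))).astype(float)
    out=[]
    for u,v in guess:
        for _ in range(3):
            yy,xx=np.mgrid[int(v)-8:int(v)+9,int(u)-8:int(u)+9]
            w=bh[yy,xx]*(np.hypot(xx-u,yy-v)<8);w=np.where(w>.4*w.max(),w,0)
            u,v=(w*xx).sum()/w.sum(),(w*yy).sum()/w.sum()
        out.append((u,v))
    out=np.array(out);P=cast(m,out,z)[:,:2];c,_=cv2.minEnclosingCircle(P.astype(np.float32))
    from scipy.optimize import least_squares
    C=P.mean(0);k=np.angle(np.mean(np.exp(6j*np.arctan2(*(P-C).T[::-1]))))/6
    def res(p):
        d=P-p[:2];a=np.arctan2(d[:,1],d[:,0]);a0=p[2]+np.round((a-p[2])/(np.pi/3))*np.pi/3
        return (d-31*np.c_[np.cos(a0),np.sin(a0)]).ravel()
    s=least_squares(res,[*C,k],loss='soft_l1',f_scale=.5)
    return s.x,np.hypot(*(P-s.x[:2]).T),s.fun.reshape(-1,2),out
E
python3 - <<'E'
from h import *
d=np.load('wl.npz');m={k:d[k] for k in d}
g=[(u-280,v) for u,v in [(586,185),(629,175),(657,206),(644,246),(603,256),(574,226)]]
x,r,f,o=holes(d['im'],m,g);print(x,r.round(2),f.round(2),o.round(1).tolist())
d=np.load('ws.npz');m={k:d[k] for k in d};im=d['im'];hsv=cv2.cvtColor(im,cv2.COLOR_RGB2HSV)
def rect(mask,z,lo=(130,240),hi=(290,400)):
    k=np.zeros_like(mask);k[lo[0]:hi[0],lo[1]:hi[1]]=mask[lo[0]:hi[0],lo[1]:hi[1]]
    k=cv2.morphologyEx(k,cv2.MORPH_OPEN,np.ones((3,3)))
    c=np.vstack(cv2.findContours(k,0,2)[0]);b=cv2.boxPoints(cv2.minAreaRect(c));P=cast(m,b,z)
    e=max([P[1]-P[0],P[2]-P[1]],key=np.linalg.norm)
    print(b.round(1).tolist(),P.mean(0).round(1),np.arctan2(e[1],e[0])%np.pi,np.linalg.norm(P[1]-P[0]),np.linalg.norm(P[2]-P[1]))
rect(cv2.inRange(hsv,(100,110,30),(125,255,255)),26)
rect(cv2.inRange(hsv,(3,130,40),(16,255,255)),84,(190,300),(280,345))
save('wsz',cv2.resize(im[120:290,230:410],None,fx=3.4,fy=3.4,interpolation=2))
E
```

```text
[ 5.39809508e+02  8.95259486e+01 -1.02183232e-01] [32.05 31.79 31.97 31.44 31.2  31.74] [[ 0.25  1.11]
 [ 0.79 -0.08]
 [-0.11 -1.11]
 [-0.06 -0.5 ]
 [-0.2   0.04]
 [-0.36  0.65]] [[303.8, 186.6], [348.1, 176.0], [378.4, 208.7], [364.4, 248.0], [322.9, 257.4], [292.8, 228.1]]
[[295.79998779296875, 157.0], [343.20001220703125, 156.39999389648438], [344.6000061035156, 270.0], [297.20001220703125, 270.6000061035156]] [484.  347.5  26. ] 0.2082028409114549 35.98015449152001 91.32101921283343
[[311.0, 192.0], [329.0, 192.0], [329.0, 263.0], [311.0, 263.0]] [479.9 346.9  84. ] 0.18701091643512663 11.495937056104172 47.784593911959135
```

View pics/wsz.png

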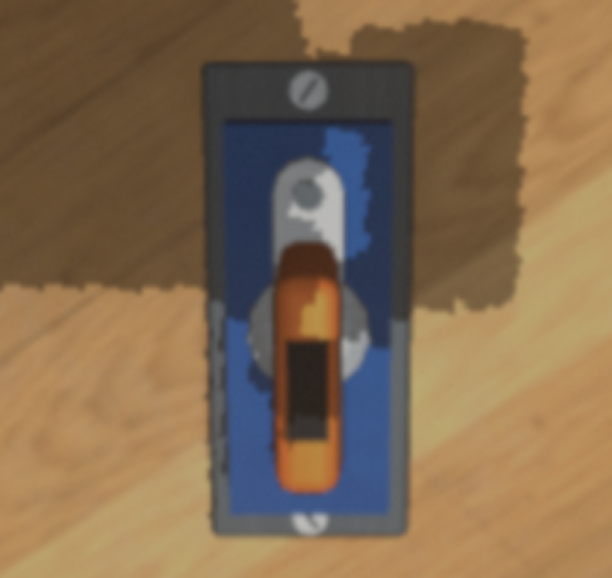

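The close view shows the key upright and aligned with the stand, its visible bar end and pin boss at zoom (307,193), which is pixel (320.3,176.8). Next I'll grip and lift it, then take a wrist picture of the held key.

Run:
```python
from h import *
d=np.load('ws.npz');m={k:d[k] for k in d}
a=.185;e=np.array([np.cos(a),np.sin(a)])
b=cast(m,[[320.3,176.8]],32)[0,:2];print('boss',b,'centre',b-31*e, b+31*e)
s=np.array([484.,347.5]);sg=1 if (b-s)@e>0 else -1
k=b-sg*31*e; k=(k+s)/2
y=np.array([-e[1],e[0]]); k=s+((k-s)@e)*e
print('k',k)
R=rot(a+np.pi/2)
env.move_ptp([*k,150],R);eoat.grip(50,20)
print(env.get_ft_force())
print(env.move_linear([*k,51],v=80,contact_N=8),env.get_position())
eoat.grip(0,50);env.wait(.3);print(env.get_width(),env.get_gripper_force(),env.get_ft_force(),env.get_moment(),env.get_position())
eoat.grip(0,55)
env.move_linear([*k,150],v=100);env.wait(.3)
print(env.get_width(),env.get_ft_force(),env.get_time())
im,mm=cap('wrist');save('held',im);np.savez('held',im=im,**mm);np.save('k.npy',k)
```

```text
boss [453.40154718 341.94689644] centre [422.93052341 336.2445539 ] [483.87257095 347.64923898]
k [483.95193312 347.49100477]
[ 0.61280713  0.3340723  -0.28371464]
False [484.39365632 347.7247044   51.55627782]
12.453144085965496 50.000388622283936 [-0.59130923  0.70880998  2.24742334] [0.32067708 0.08388799 0.00123936] [484.0144898  347.69248088  51.10815983]
12.78369513214541 [ 0.45250375 -0.45786294 -1.49340203] 11.5167
```

View pics/held.png

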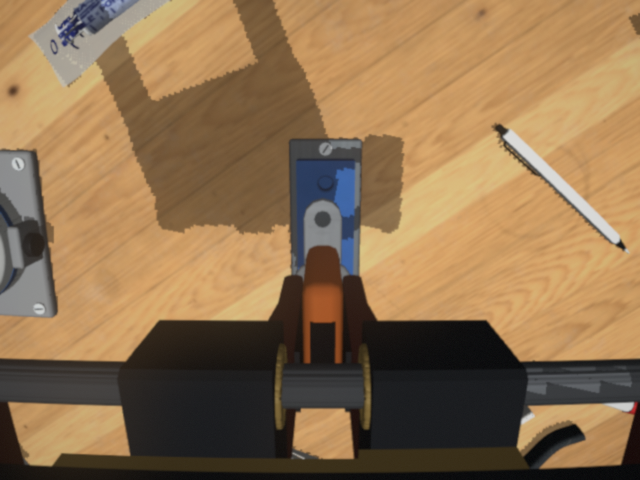

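The key is held; its boss is at (322,219) and the vacated stand hole is at (325,182). Now I'll hover over the ring with the key aligned to a hole pair.

Run:
```python
from h import *
d=np.load('held.npz');m={k:d[k] for k in d}
p=np.array(env.get_position());W=Ro.from_rotvec(env.get_tcp_rot()).as_matrix()
b=W.T@(cast(m,[[322.3,219]],p[2]-19)[0]-p);h=cast(m,[[325,182.3]],26)[0];hb=W.T@(h-p)
print('boss tool',b,'stand hole tool',hb)
c=np.array([539.8,89.5]);t=-.102+2*np.pi/3;dx=b[0]-31
tcp=c-dx*np.array([np.cos(t),np.sin(t)])
env.move_ptp([*tcp,112],rot(t-np.pi/2));env.wait(.3)
im,mm=cap('wrist');save('hov',im);np.savez('hov',im=im,p=env.get_position(),r=env.get_tcp_rot(),**mm)
save('hovz',cv2.resize(im[100:340,200:440],None,fx=2.5,fy=2.5,interpolation=2))
print(env.get_position(),env.get_joint_positions(),env.get_ft_force(),env.get_moment(),env.get_time())
```

```text
boss tool [31.04357769 -1.70356093 19.01759786] stand hole tool [3.17137523e+01 1.86187385e-02 1.23688179e+02]
[539.84421043  90.19472902 112.11115614] [ 3.92968025e-02  4.21207126e-01  1.75401681e+00  5.34121859e-05
  9.66102584e-01 -3.83812493e-01] [ 0.68786909 -0.04825779 -1.57771324] [-0.0565588   0.0274134  -0.06476079] 12.9583
```

View pics/hovz.png

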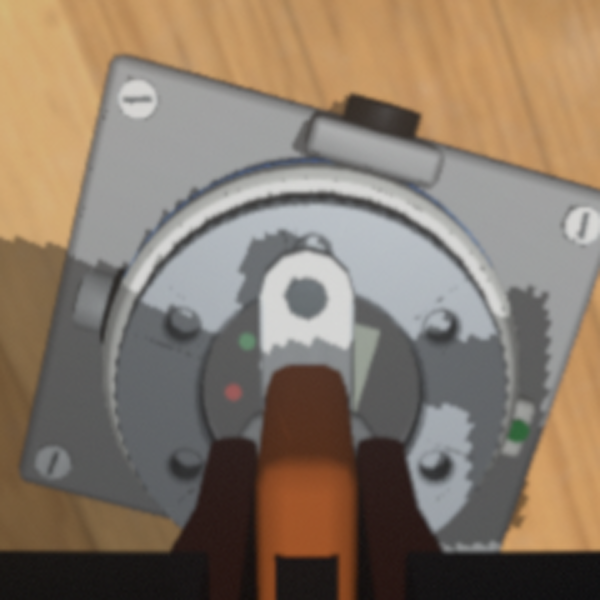

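The hover picture shows holes at zoom (182,322), (441,326), (186,465) and (436,465), with a fifth behind the bar at about (314,245). The bar's boss is at (306,298). I'll measure the ring against the boss in the tool frame.

```bash
cat >> h.py <<'E'
def hexfit(P):
    from scipy.optimize import least_squares
    def res(q):
        d=P-q[:2];a=np.arctan2(d[:,1],d[:,0]);a0=q[2]+np.round((a-q[2])/(np.pi/3))*np.pi/3
        return (d-31*q[3]*np.c_[np.cos(a0),np.sin(a0)]).ravel()
    s=least_squares(res,[*P.mean(0),0,1]);return s.x,s.fun.reshape(-1,2)
E
python3 - <<'E'
from h import *
d=np.load('hov.npz');m={k:d[k] for k in d};p=d['p'];W=Ro.from_rotvec(d['r']).as_matrix();im=d['im']
g=[(182.5,322),(441.5,326.5),(186,465),(436,465)]
z=cv2.resize(cv2.cvtColor(im,cv2.COLOR_RGB2GRAY)[100:340,200:440],None,fx=4,fy=4,interpolation=2)
C=cv2.HoughCircles(z,cv2.HOUGH_GRADIENT,1,30,param1=60,param2=11,minRadius=22,maxRadius=34)
C=C[0] if C is not None else np.zeros((0,3))
best=[]
for u,v in g+[(314,243),(306,298)]:
    n=[c for c in C if np.hypot(c[0]/1.6-u,c[1]/1.6-v)<8];print((u,v),[(c/1.6).round(1).tolist() for c in n])
px=np.array(g)/2.5+[200,100]
P=(cast(m,px,52)-p)@W
b=((cast(m,[[200+306/2.5,100+298/2.5]],p[2]-19)-p)@W)[0];print('holes tool\n',P.round(2),'\nboss',b)
x,f=hexfit(P[:,:2]);print(x,f.round(2))
E
```

```text
(182.5, 322) [[182.1999969482422, 327.20001220703125, 19.399999618530273]]
(441.5, 326.5) [[440.8999938964844, 327.79998779296875, 20.100000381469727]]
(186, 465) []
(436, 465) [[435.8999938964844, 468.3999938964844, 17.399999618530273]]
(314, 243) [[317.20001220703125, 249.10000610351562, 14.300000190734863]]
(306, 298) [[305.8999938964844, 297.20001220703125, 20.899999618530273]]
holes tool
 [[ 15.29 -25.4   60.1 ]
 [ 14.34  28.38  60.12]
 [-16.46 -25.61  60.11]
 [-16.46  28.25  60.12]] 
boss [29.78980983  0.17377051 18.9982917 ]
[-0.82263124  1.40312982  0.00796688  1.00406204] [[ 0.34  0.02]
 [-0.18 -0.1 ]
 [-0.29  0.07]
 [ 0.14  0.01]]
```

Pose readings look noisy, so I'll recompute with the commanded poses.

```bash
cat >> h.py <<'E'
def toolcam(z):  # camera model in tool-down frame: x,y tool, height measured up from table
    mm=imaging.camera_model('wrist');T=np.array(mm['tool_from_camera']);F=np.diag([1,-1,-1.])
    return dict(Rc=F@T[:3,:3],c=F@T[:3,3]+[0,0,z],f=240/np.tan(np.radians(mm['fovy'])/2),cx=mm['cx'],cy=mm['cy'],k1=mm['k1'])
def tc(uv,h,z):
    q=cast(toolcam(z),uv,h);return q[:,:2]*[1,-1]
E
python3 - <<'E'
from h import *
pos=np.array([env.get_position() for _ in range(30)]);rr=np.array([env.get_tcp_rot() for _ in range(30)])
print(pos.mean(0),pos.std(0),rr.mean(0),rr.std(0),rot(-.102+2*np.pi/3-np.pi/2))
q=np.array([env.get_joint_positions() for _ in range(30)]);print(q.std(0))
g=[(182.5,322),(441.5,326.5),(186,465),(436,465)]
for z in (112,):
    P=tc(np.array(g)/2.5+[200,100],52,z);b=tc([[200+306/2.5,100+298/2.5]],z-19,z);print(P.round(2),b)
    print(hexfit(P))
print('held boss',tc([[322.3,219]],131,150),'stand hole',tc([[325,182.3]],26,150))
print('ws boss',tc([[320.3,176.8]],32,200))
dl=tc([[303.8,186.6],[348.1,176],[378.4,208.7],[364.4,248],[322.9,257.4],[292.8,228.1]],52,200);print('wl',hexfit(dl))
print(env.get_time())
E
```

```text
[539.84421043  90.19472902 112.11115614] [1.13686838e-13 4.26325641e-14 4.26325641e-14] [1.70539290e+00 2.63818702e+00 2.96992839e-04] [0.00000000e+00 0.00000000e+00 5.42101086e-20] [1.70744946 2.63708565 0.        ]
[2.77555756e-17 2.22044605e-16 4.44089210e-16 2.71050543e-20
 3.33066907e-16 1.11022302e-16]
[[ 15.17 -25.46]
 [ 14.2   28.29]
 [-16.57 -25.68]
 [-16.58  28.15]] [[29.62941907  0.10828046]]
(array([-0.94660945,  1.32299622,  0.00822951,  1.00344776]), array([[ 0.33893423,  0.02561166],
       [-0.18261541, -0.10346388],
       [-0.29398616,  0.06463903],
       [ 0.13766733,  0.01321319]]))
held boss [[29.71488926  0.06657924]] stand hole [[30.36381423  1.89964278]]
ws boss [[28.36825065 -1.34405514]]
wl (array([1.04181258, 9.42283579, 0.28588466, 1.02267835]), array([[-0.05557049, -0.56290114],
       [ 0.02901012,  0.03584131],
       [-0.5744785 ,  0.40194585],
       [ 0.24833872, -0.01827797],
       [ 0.42913888,  0.12185727],
       [-0.07643877,  0.02153468]]))
12.9583
```

Run:
```python
from h import *
t=-.102+2*np.pi/3;c=np.array([539.8,89.5])-.0436*np.array([np.cos(t),np.sin(t)])
ex=np.array([np.cos(t),np.sin(t)]);ey=np.array([np.cos(t-np.pi/2),np.sin(t-np.pi/2)])
tcp=c+.35*ex+1.2*ey;t-=.008
env.move_linear([*tcp,95],rot(t-np.pi/2),v=60);env.wait(.4)
f0=np.array(env.get_ft_force());print(f0,env.get_moment(),env.get_position())
r=env.move_linear([*tcp,76.5],v=15,contact_N=3);env.wait(.2)
print(r,env.get_position(),np.array(env.get_ft_force())-f0,env.get_moment(),env.get_time())
np.savez('st',tcp=tcp,t=t,f0=f0)
im,m=cap('wrist');save('ins',im);save('insz',cv2.resize(im[100:340,200:440],None,fx=2.5,fy=2.5,interpolation=2))
```

```text
[ 0.47696842  0.06173836 -0.96114203] [-0.05135069  0.10330646 -0.00747695] [540.91009333  90.23900375  95.19969595]
False [540.68813946  90.28255303  76.54601935] [-0.8836228  -0.4933583   0.40976233] [-0.08277832  0.23564583 -0.04997503] 15.375
```

View pics/insz.png

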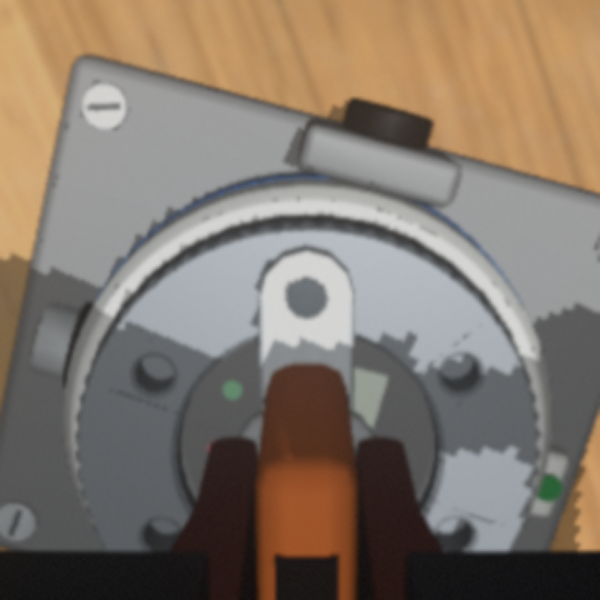

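No contact by TCP z 76.5, so both pins are in and the bar is close to the ring face. Seating gently, then turning in small monitored steps.

Run:
```python
from h import *
s=np.load('st.npz');tcp=s['tcp'];t=float(s['t']);f0=s['f0']
r=env.move_linear([*tcp,74],v=8,contact_N=2.5);env.wait(.3)
f=[];mo=[]
for _ in range(5): f.append(env.get_ft_force());mo.append(env.get_moment());env.wait(.04)
z=env.get_position()[2]
print(r,env.get_position(),np.mean(f,0)-f0,np.mean(mo,0),env.get_time())
```

```text
True [540.5514691   90.25585627  75.58313069] [ 1.97902274 -0.03962637  5.43690228] [ 0.02997782 -0.47777008  0.01749749] 16.1583
```

```bash
cat >> h.py <<'E'
def avg(n=4):
    f=[];m=[]
    for _ in range(n): f.append(env.get_ft_force());m.append(env.get_moment());env.wait(.02)
    return np.mean(f,0),np.mean(m,0)
def tpose(t,C,off,z):
    ex=np.array([np.cos(t),np.sin(t)]);ey=np.array([np.sin(t),-np.cos(t)])
    return [*(C-off[0]*ex-off[1]*ey),z],rot(t-np.pi/2)
E
python3 - <<'E'
from h import *
s=np.load('st.npz');tcp=s['tcp'];t0=float(s['t']);f0=s['f0'];off=np.array([-1.3,0.1])
C=tcp-np.array(tpose(t0,np.zeros(2),off,0)[0][:2])
p,r=tpose(t0,C,off,76.1);env.move_linear(p,r,v=8);env.wait(.2);f,m=avg();m0=m[2];print(m0,f-f0)
t=t0
while t>t0-.36:
    t-=.03;p,r=tpose(t,C,off,76.1);env.move_linear(p,r,v=20);f,m=avg()
    print(round(t0-t,3),(f-f0).round(1),m.round(2),round(env.get_time(),2))
    if abs(m[2]-m0)>.4 or np.hypot(*(f-f0)[:2])>8: print('stop');break
np.savez('st',tcp=tcp,t=t,f0=f0,t0=t0,C=C,off=off,m0=m0)
E
```

```text
0.019193197785900305 [1.43551676 0.15243225 3.93355504]
0.03 [1.  0.3 4.3] [-0.06 -0.17  0.03] 17.08
0.06 [-0.  -0.4  3.7] [-0.07 -0.07  0.09] 17.4
0.09 [0.4 0.6 3.6] [ 0.01 -0.08  0.17] 17.72
0.12 [-0.2  0.6  3.3] [-0.    0.01  0.19] 18.03
0.15 [-1.2  0.4  3.2] [0.02 0.09 0.18] 18.35
0.18 [-1.4 -0.   3.6] [-0.    0.18  0.17] 18.67
0.21 [-2.5  0.3  3. ] [-0.05  0.35  0.18] 18.98
0.24 [-2.1  0.   3.6] [-0.07  0.46  0.17] 19.3
0.27 [-3.7 -0.3  3.8] [-0.12  0.59  0.15] 19.62
0.3 [-4.4 -0.6  3.3] [-0.15  0.74  0.17] 19.93
0.33 [-4.1 -1.1  4. ] [-0.18  0.87  0.19] 20.25
0.36 [-5.6 -0.5  3.7] [-0.19  1.04  0.23] 20.57
```

Running torque is about 0.18 N m and the ring is turning. A small sideways force is building up, so I'll add a lateral force servo and watch for the stop.

Run:
```python
from h import *
s=dict(np.load('st.npz'));C=s['C'].copy();off=s['off'];t=float(s['t']);t0=float(s['t0']);f0=s['f0']
n=0;f,m=avg()
for i in range(60):
    if i>=4: t-=.015
    if t<t0-.85: break
    C=C+.05*(f-f0)[:2]
    p,r=tpose(t,C,off,76.1);env.move_linear(p,r,v=20);f,m=avg(5)
    print(round(t0-t,3),(f-f0).round(1),m.round(2),C.round(2),round(env.get_time(),2))
    if m[2]>.33 or np.hypot(*(f-f0)[:2])>9: print('stop');break
np.savez('st',**{**s,'t':t,'C':C})
```

```text
0.36 [-5.8 -0.8  4. ] [-0.24  1.06  0.2 ] [541.11  89.1 ] 20.97
0.36 [-4.8 -0.8  3.1] [-0.19  0.99  0.18] [540.82  89.06] 21.3
0.36 [-4.5 -0.8  3.1] [-0.12  0.82  0.2 ] [540.58  89.02] 21.63
0.36 [-3.8  0.1  2.3] [-0.03  0.61  0.19] [540.36  88.97] 21.97
0.375 [-2.4 -0.   2.2] [0.01 0.39 0.17] [540.17  88.98] 22.3
0.39 [-1.1  0.5  2.4] [0.03 0.16 0.19] [540.05  88.98] 22.63
0.405 [0.3 0.2 2.1] [ 0.02 -0.03  0.21] [540.    89.01] 22.97
0.42 [ 0.5 -0.   2.7] [-0.01 -0.21  0.2 ] [540.01  89.02] 23.3
0.435 [ 1.3 -0.2  2.5] [ 0.01 -0.34  0.18] [540.04  89.02] 23.63
0.45 [1.9 0.2 2.3] [ 0.01 -0.38  0.19] [540.1   89.01] 23.97
0.465 [2.5 0.3 2.5] [-0.01 -0.42  0.19] [540.19  89.02] 24.3
0.48 [ 2.  -0.1  2.8] [-0.03 -0.38  0.17] [540.32  89.03] 24.63
0.495 [1.8 0.1 3.2] [-0.04 -0.32  0.18] [540.42  89.03] 24.97
0.51 [0.4 0.2 3.6] [-0.03 -0.17  0.19] [540.51  89.03] 25.3
0.525 [ 0.3 -0.   3.8] [-0.07 -0.07  0.19] [540.53  89.04] 25.63
0.54 [-0.3  0.   3.4] [-0.07  0.07  0.18] [540.55  89.04] 25.97
0.555 [-0.8 -0.1  3.3] [-0.06  0.17  0.16] [540.53  89.04] 26.3
0.57 [-1.4 -0.2  3.3] [-0.03  0.
[... 283 characters left out ...]
5 [-1.7  0.3  3. ] [0.02 0.36 0.18] [540.01  89.05] 28.3
0.66 [-1.2  0.1  3.2] [-0.02  0.32  0.19] [539.92  89.06] 28.63
0.675 [-1.1  0.3  2.7] [-0.03  0.27  0.21] [539.86  89.07] 28.97
0.69 [-1.2  0.3  2.8] [-0.05  0.22  0.2 ] [539.8   89.09] 29.3
0.705 [-0.7 -0.1  3. ] [-0.03  0.17  0.18] [539.75  89.1 ] 29.63
0.72 [-0.9  0.2  2.6] [-0.05  0.12  0.2 ] [539.71  89.1 ] 29.97
0.735 [-0.6  0.1  3. ] [-0.04  0.08  0.2 ] [539.67  89.11] 30.3
0.75 [-0.4 -0.1  2.8] [-0.03  0.05  0.17] [539.64  89.11] 30.63
0.765 [-0.  -0.   3.1] [-0.03  0.02  0.18] [539.62  89.11] 30.97
0.78 [0.  0.4 3.4] [-0.01  0.    0.24] [539.62  89.11] 31.3
0.795 [-0.1  0.4  2.7] [-0.02 -0.    0.33] [539.62  89.13] 31.63
stop
```

The torque rises off the running level at 0.78 rad with slope about 8 N m/rad, which is the stop. One small extra step to confirm, then unwind to mid-play and lift.

Run:
```python
from h import *
s=dict(np.load('st.npz'));C=s['C'].copy();off=s['off'];t=float(s['t']);f0=s['f0']
def go(t,z=76.1,v=20):
    p,r=tpose(t,C,off,z);env.move_linear(p,r,v=v);f,m=avg(5);print(round(t-float(s['t0']),3),(f-f0).round(1),m.round(2));return m
t-=.01;m=go(t);env.wait(.3)
for _ in range(5):
    t+=.015;m=go(t)
    if m[2]<.0: break
go(t,80,15);go(t,92,30);go(t,130,80);env.wait(.2)
np.savez('st',**{**s,'t':t,'C':C});print(env.get_time(),env.get_width())
im,_=cap('wrist');save('after',im);np.save('after.npy',im)
save('afterz',cv2.resize(im[100:340,200:440],None,fx=2.5,fy=2.5,interpolation=2))
```

```text
-0.805 [0.  0.4 3.2] [ 0.02 -0.01  0.38]
-0.79 [0.4 0.5 2.1] [ 0.01 -0.01  0.28]
-0.775 [0.  0.2 3. ] [-0.01 -0.03  0.19]
-0.76 [ 0.3 -0.1  3.1] [ 0.   -0.09  0.11]
-0.745 [ 0.4 -0.   3. ] [-0.05 -0.13  0.02]
-0.73 [ 0.7 -0.   3.1] [-0.07 -0.16 -0.03]
-0.73 [ 0.1 -0.9 -0.6] [-0.23 -0.04  0.05]
-0.73 [-0.6 -0.1 -0.4] [-0.07  0.08 -0.01]
-0.73 [-0.3 -0.2 -0.4] [-0.07  0.08  0.01]
35.9667 12.84643881755082
```

View pics/afterz.png

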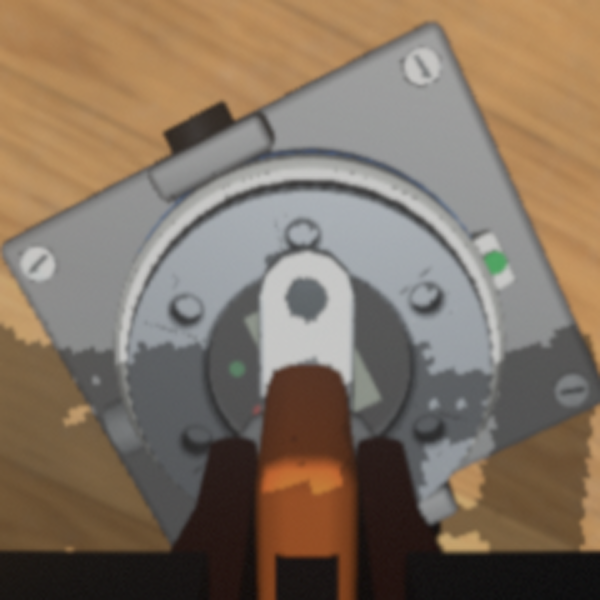

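The ring has turned about 0.7 rad with the key, and the key's boss is still at (306,298), so nothing slipped in the grip. I'll return the key to the recorded grasp pose.

Run:
```python
from h import *
k=np.load('k.npy');R=rot(.185+np.pi/2)
env.move_ptp([*k,130],R);env.wait(.3);f0,_=avg()
print(env.move_linear([*k,62],v=80,contact_N=6));env.wait(.2);f0,_=avg()
r=env.move_linear([*k,49.5],v=12,contact_N=3);env.wait(.2);f,m=avg()
print(r,env.get_position(),f-f0,m,env.get_time())
```

```text
False
True [483.8376189  347.42481833  51.0942839 ] [0.39494471 0.28875971 6.47888039] [ 0.02108123 -0.03687759 -0.0146752 ] 40.1833
```

Contact came at z 51.1, the original grasp height, so the key is fully down. I'll release it, rise straight up and check.

Run:
```python
from h import *
k=np.load('k.npy')
env.move_linear([*k,51.2],v=10);eoat.grip(40,20);env.wait(.3)
env.move_linear([*k,200],v=120);env.wait(.4)
im,_=cap('wrist');save('endz',cv2.resize(im[120:290,230:410],None,fx=3.4,fy=3.4,interpolation=2));print(env.get_time(),env.get_width())
```

```text
43.2333 39.838842258186496
```

View pics/endz.png

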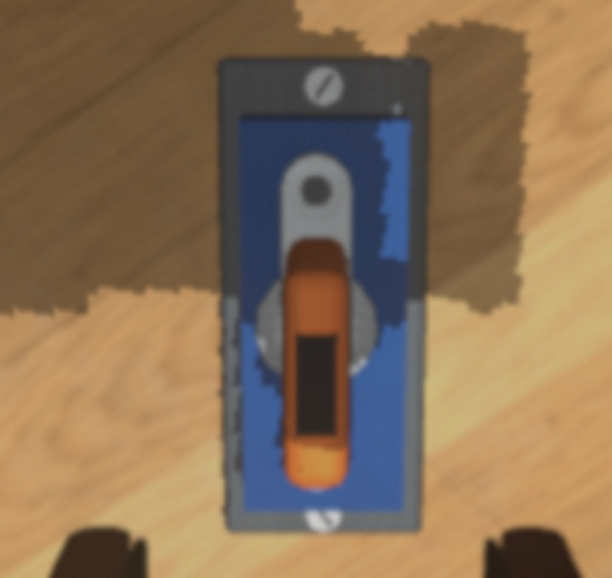

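The key stands upright in the stand. Its boss at (316,190) is about 1.5 mm off the block's midline, within tolerance, and the bar is flat.

```bash
python3 -c "
from plant import order
print(order.job_done())"
```

```text
the job is handed in; nothing more can be done
None
```

The job is handed in at about 43 s: the ring is turned to its stop (torque rose from 0.18 to 0.38 N m there), the key is back upright and fully down in its stand, the robot is clear of everything, and the hand-in call returned no verdict.

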